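Slide a blood-grouping tile out over the end of a bench shelf

ROBOT

A 6-joint arm with a two-finger parallel gripper is mounted at the origin on the work surface. World frame = base frame: x ahead of the robot, y to its left, z up, the work surface at z = 0. Lengths are in m, angles in rad, forces in N, time in s.
With the tool pointing down it reaches from about 0.3 to 0.75 m from the base axis. Payload 8.5 kg.
Tool frame: the origin (TCP) lies midway between the tips of the shut fingers; the grasp point (between the pads) lies 19 mm behind it; x points along the fingers, y is the direction in which the jaws open and shut, and the axes are right-handed (so a half turn about x gives the same grasp; the last joint's range is limited). The gripper opens to 85 mm and grips with 20 to 120 N. Pads are 22 mm wide; open, the fingers measure 114 mm over their backs; the gripper's body (76 mm by 85 mm) begins 54 mm behind the grasp point. The pads swing forward as they close: fully open they stand 13 mm farther back than shut.
Start: joints at [-1.341, 0.381, 1.297, -0, 1.464, -0.215], TCP at [0.237, -0.496, 0.196] pointing down, gripper open.
Joint ranges: [-3.11, 3.11], [-0.89, 2.33], [0.22, 2.48], [-1.42, 4.56], [0.17, 2.85], [-2.88, 2.88]. Speed limits (rad/s): [2.39, 2.39, 3.14, 3.14, 3.14, 3.14].

INTERFACE

Orientations are given as [roll, pitch, yaw] about the fixed x, y, z axes, in that order (R = Rz(yaw) Ry(pitch) Rx(roll)).
In Python, from rig import status, viewer, sign_off, spotter gives the robot as it stands.
- The arm moves only by the tool drive_tool, never from a script. Its argument "rows" is one flat list of numbers, 7 for each row, row after row: the shift along the world's x, y, z in cm, then the turn, a rotation vector about the world's x, y, z in degrees, then the opening, from -1 (shut) to 1 (fully open), so that 0 is half open. A call has 1 to 8 rows; each row shifts and turns the commanded pose from where the row before left it; what a row does not reach is not made up. A row lasts 1/10 s, in which the tool goes at most 50 mm and 8.59 degrees, less where a joint would pass 70% of its speed; a pose out of reach is approached as far as the arm can. A call is refused whole if a number of a shift passes 5 or a number of a turn 8.59, either way. A call with a gripper value outside its range is refused whole. The fingers move at their own pace and stop on an object; "squeeze" is the grip in N (left out, the last holds). Time passes only in rows, so rows that do not move let the fingers close. It gives the time, the measured TCP pose, the force and the opening at its end, in the units of the state.
- status.read_state(): the state, without advancing time (a new reading comes with each control period).
- viewer.capture(name): name is "scene" or "top" or "wrist"; returns a dict with "image" (400x640x3 uint8, red, green, blue), "K" (3x3 intrinsics, pixels), "rvec" (rotation vector, rad) and "tvec" (3), from world to camera coordinates, as OpenCV has them. Camera axes: x right, y down, z forward; pixel columns grow to the right and rows downward; lengths in m; the calibration is good to about 2 mm. A picture is of the moment at which its call begins. There is no depth.
- sign_off(): hands the job in, once; it reports no verdict.
Trained networks look in a picture, given as the dict that the camera call returned (one of the last four; its "shot" number tells which), for a name from the list of things; names that differ only in an ending like _2 or _b are one class to them, and where a whole thing is asked for, a point or a joint stands for the part that bears it (a point fixed in the world has none). Each returns a list of dicts, best first, with "score" (0 to 1); they miss things now and then, are a little off and sometimes report something else, mostly with a low value. They report only what shows in the picture. A call takes as long as a camera call. They do not tell look-alikes from the thing itself.
- spotter.search_frame(picture, query): "at" ([column, row] in pixels, amid what is visible of it).
- spotter.outline_of(picture, query): "mask" (400x640 bool, what is visible of it) and "at" ([column, row] in pixels, amid what is visible of it).
The state is a dict: "time_s": time; "joint_pos": joint angles; "qd": joint speeds; "joint_efforts": joint torques, N m; "position": TCP position; "orientation": TCP orientation; "force": force on the tool from outside, world axes, zero at the start; "torque": the same for the moment, N m; "opening": finger opening in m.
Only numpy, scipy, OpenCV 4.12 (cv2) and the standard library are available. Lean on these libraries where they do the work, as an engineer would, in place of code of your own. Each camera call takes 0.05 s, during which the arm holds its last target.

TASK

On the low steel shelf, push the flat white blood-grouping tile back until its long edge lies flush along the shelf's raised back lip, and slide it along the lip until about a third of its length sticks out past the end of the shelf, over the empty metal tray, so that its edge is free to be taken hold of later. Use the fingertips or the outside of the fingers only: do not pinch, lift or tip the tile. Leave everything else standing where it is, then move clear.

Things in the scene. Friction and masses are not known exactly. Their poses are not given: they have to be found in the camera images.
- riser: Low stainless-steel bench shelf, fixed to the bench: a flat top 250 mm deep (its x) and 500 mm long (its y), top surface 70 mm above the bench. Along its whole back edge (+x, away from the robot) runs a raised lip 12 mm thick, 20 mm higher than the top surface; the lip's front face lies at x = +113 mm in this frame. The front edge (x = -125 mm) and both ends (y = -250 and +250 mm) are open and have no lip. Origin: centre of the underside, at bench height; z up.
- tile: Loose flat white ceramic blood-grouping tile with twelve shallow round wells marked on its top, lying on the shelf: 110 mm wide (its x), 165 mm long (its y), 7 mm thick, about 0.25 kg. Origin: centre of its underside; at the start its axes point about like the shelf's (turned by up to 0.25 rad) and it lies up to about 5 cm short of the lip. It slides freely on the steel with moderate friction (a few newtons at most) and tips off the end if more than half of it overhangs.
- tray: Empty shallow metal tray, 200 x 140 mm and 25 mm high, fixed on the bench just beyond one end of the shelf (either end); it shows which way to push. Origin: centre of its underside; its axes are parallel to the shelf's.
- rack: White tube rack with capped blood tubes, 210 x 70 mm, 96 mm high, fixed on the bench just beyond the other end of the shelf. Origin: centre of its underside. Leave alone.
- dropper_a: Small amber dropper bottle with a black bulb, 25 mm diameter, 70 mm high, standing loose on the shelf near one front corner. Origin: centre of its underside. Leave alone.
- dropper_b: The same kind of dropper bottle, near the other front corner of the shelf. Leave alone.
- strip_jar: Dark test-strip jar with a white cap, 42 mm diameter, 105 mm high, standing loose on the bench in front of the shelf. Origin: centre of its underside. Leave alone.
- cup: Specimen cup with an orange lid, 68 mm diameter, 71 mm high, standing loose on the bench in front of the shelf. Origin: centre of its underside. Leave alone.
- wash_bottle: White plastic bottle, 64 mm diameter, 150 mm high, standing loose on the bench at the left. Origin: centre of its underside. Leave alone.
Not all that is in view belongs to the job. Of the things shaped like the tile, the white one is meant.

How it is judged:
By the outcome, as a careful person would: the job done as asked, in the order asked, and still so for the second after the job is handed in, with the robot touching nothing.
It also fails if it takes over 54 s, if anything falls off the work surface, if the arm or the gripper's body presses on something with over 40 N, if the wrist force passes 120 N, or if a joint passes its speed limit or range.

## Working session

There is one attempt and no reset: what is moved stays moved. The work goes in short steps, Python scripts to look and compute and a tool call to move; the robot and the scene stay as the last step left them, time stands still between calls to the robot, and variables do not carry over. Pictures are saved under pics/ and viewed, and the job is handed in when it is done.

Besides the shell and the picture viewer there is one more tool, called after "Request:" as name(argument=value, ...), one argument or row to a line, values as JSON. drive_tool: Moves the arm, as the interface text tells. Its arguments: {"type":"object","properties":{"rows":{"type":"array","items":{"type":"number"}},"squeeze":{"type":"number"}},"required":["rows"]}

```bash
ls; mkdir -p pics; python3 - <<'E'
from rig import status, viewer, spotter
import cv2,pickle
print(status.read_state())
for n in("scene","top"):
    p=viewer.capture(n); cv2.imwrite(f"pics/{n}0.png",p["image"][:,:,::-1]); pickle.dump(p,open(f"{n}0.pkl","wb"))
    print(n,p["K"],p["rvec"],p["tvec"])
    for q in("tile","tray","riser","rack","dropper_a"):
        r=spotter.search_frame(p,q); print(q,[(d["at"],round(d["score"],2)) for d in r])
E
```

```text
pics
{'time_s': 0.0, 'joint_pos': array([-1.34130429e+00,  3.81196304e-01,  1.29824057e+00,  3.40141564e-05,
        1.46358190e+00, -2.15297775e-01]), 'qd': array([ 0.00063789,  0.00102869,  0.00063086,  0.00051349,  0.00027547,
       -0.00097353]), 'joint_efforts': array([-3.77203187e-04, -4.48462915e+01, -2.31281036e+01, -1.78329287e-04,
        4.80668532e-03,  9.00714468e-06]), 'position': array([ 0.23657931, -0.49615506,  0.19571846]), 'orientation': array([-1.80980002,  1.56936981,  1.77657878]), 'force': array([ 0.31529261, -0.66104335, -0.14694269]), 'torque': array([-0.02218173,  0.01662023,  0.00488253]), 'opening': 0.08548211378658059}
scene [[414.60537556   0.         319.64070538]
 [  0.         414.60537556 193.93218765]
 [  0.           0.           1.        ]] [ 0.84710576  2.5199288  -1.08839232] [ 0.35431426 -0.16460155  1.60555967]
tile [([454.8, 258.5], 0.94), ([187.1, 155.6], 0.87), ([285.1, 201.1], 0.79)]
tray [([370.2, 287.5], 0.76)]
riser [([305.6, 217.1], 0.88), ([228.3, 158.0], 0.64)]
rack [([228.7, 161.1], 0.9)]
dropper_a [([283.2, 152.8], 0.53), ([410.5, 209.7], 0.41)]
top [[520.41915063   0.         317.73065495]
 [  0.         520.41915063 200.58489195]
 [  0.           0.           1.        ]] [ 2.13687257 -2.15785037  0.15997168] [0.03976055 0.48856505 1.81445161]
tile [([206.7, 259.5], 0.92), ([458.3, 143.3], 0.76), ([324.4, 168.8], 0.58)]
tray [([224.8, 183.1], 0.92)]
riser [([303.8, 184.7], 0.69)]
rack [([409.1, 166.4], 0.67)]
dropper_a []
```

View pics/scene0.png

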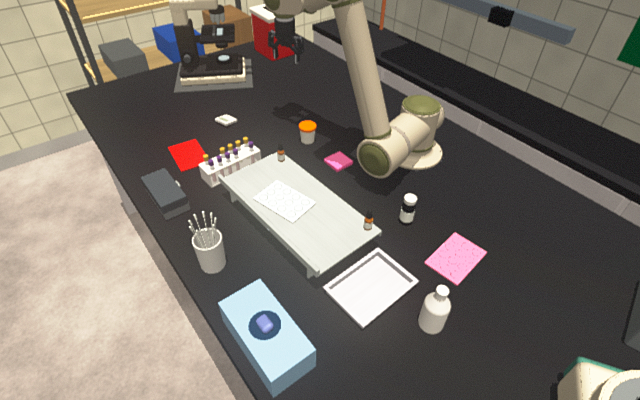

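View pics/top0.png

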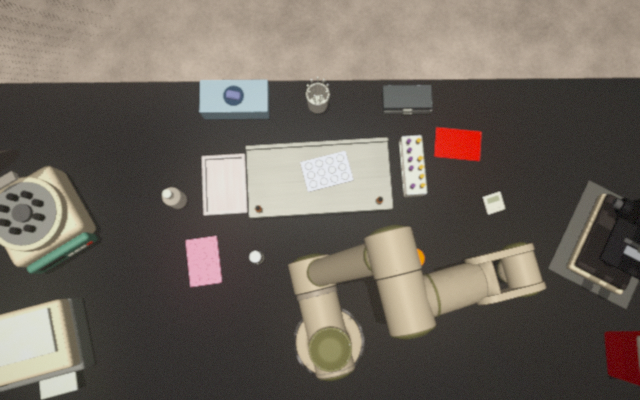

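The top view has +x up and +y left. The tray is at the +y end (225,183) and the white tile is at (327,170). The rack is at the −y end, and the droppers are at (259,209) and (380,200). I'll zoom in for corners.

```bash
python3 - <<'E'
import cv2,pickle
p=pickle.load(open("top0.pkl","rb"))["image"][:,:,::-1]
cv2.imwrite("pics/topz.png",cv2.resize(p[125:225,235:435],None,fx=4,fy=4,interpolation=cv2.INTER_CUBIC))
p=pickle.load(open("scene0.pkl","rb"))["image"][:,:,::-1]
cv2.imwrite("pics/scz.png",cv2.resize(p[140:280,200:400],None,fx=4,fy=4,interpolation=cv2.INTER_CUBIC))
E
```

```text
(no output)
```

View pics/topz.png

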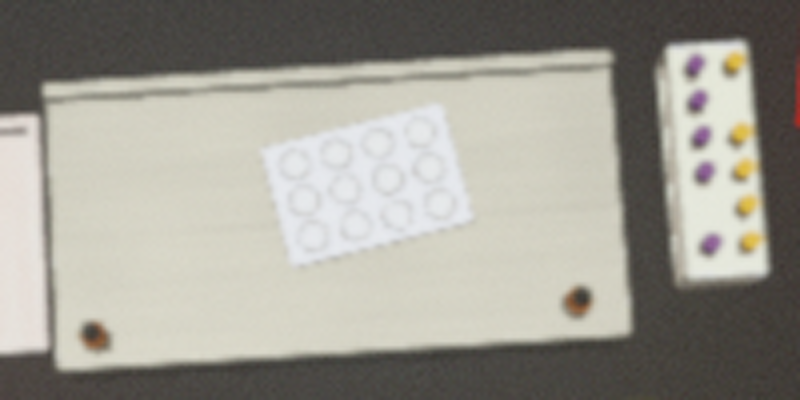

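View pics/scz.png

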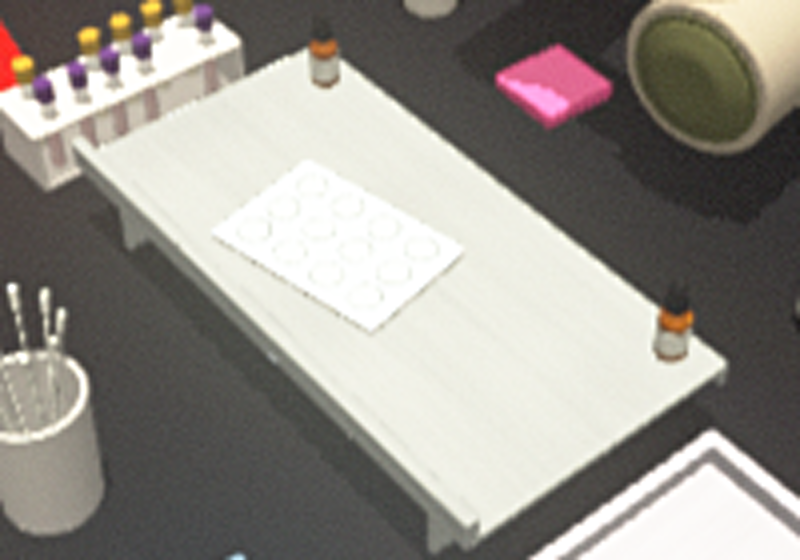

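```bash
cat > h.py <<'E'
import numpy as np,cv2
from scipy.optimize import least_squares
def ray(p,uv,z):
    R=cv2.Rodrigues(np.array(p["rvec"],float))[0];t=np.array(p["tvec"],float).ravel()
    o=np.array([[uv[0],uv[1]]],float)
    d=R.T@np.r_[(np.array([o[0,0],o[0,1],1])@np.linalg.inv(p["K"]).T)];c=-R.T@t
    return (c+d*(z-c[2])/d[2])[:2]
def proj(p,X):
    return cv2.projectPoints(np.array(X,float).reshape(-1,1,3),np.array(p["rvec"],float),np.array(p["tvec"],float),p["K"],None)[0].reshape(-1,2)
E
python3 - <<'E'
from h import *; import pickle
T=pickle.load(open("top0.pkl","rb"));S=pickle.load(open("scene0.pkl","rb"))
t=lambda u,v:((u+.5)/4-.5+235,(v+.5)/4-.5+125)
s=lambda u,v:((u+.5)/4-.5+200,(v+.5)/4-.5+140)
for n,p,f,L,z in[("riserF",T,t,[(57,371),(631,336)],.07),("lip",T,t,[(42,84),(610,50)],.09),("lipfrontbase",T,t,[(48,101),(612,66)],.09),("tile",T,t,[(262,148),(442,104),(474,221),(294,266)],.077),
 ("riserF S",S,s,[(727,362)],.07),("lipS",S,s,[(475,530),(75,145)],.09),("tileS",S,s,[(374,331),(212,233),(308,160),(463,250)],.077),("dropT",T,t,[(93,333),(578,298)],.135)]:
    P=np.array([ray(p,f(*a),z) for a in L]);print(n,P.round(4).tolist())
    if len(P)==2: print("  yaw",np.arctan2(*(P[0]-P[1])[[0,1]])*-1, np.linalg.norm(P[0]-P[1]))
    if len(P)==4: print("  c",P.mean(0),"yaw",[-np.arctan2(*d) for d in (P[0]-P[1],P[3]-P[2])], np.linalg.norm(P[0]-P[1]),np.linalg.norm(P[1]-P[2]))
E
```

```text
riserF [[0.4273, 0.2747], [0.4531, -0.2244]]
  yaw 0.05168585095394415 0.49976617721431926
lip [[0.6779, 0.2875], [0.7039, -0.2108]]
  yaw 0.05216320216299032 0.4990182069793587
lipfrontbase [[0.6626, 0.2821], [0.6895, -0.2121]]
  yaw 0.054315522967046545 0.49500017268833446
tile [[0.6218, 0.0956], [0.6599, -0.0632], [0.5548, -0.0893], [0.5165, 0.0683]]
  c [0.58823749 0.00286047] yaw [np.float64(0.23567377199903441), np.float64(0.2387352169331331)] 0.16329115432247782 0.1082516549808736
riserF S [[0.4273, 0.2692]]
lipS [[0.6741, 0.289], [0.7024, -0.209]]
  yaw 0.056716458208831304 0.49880607162109986
tileS [[0.6193, 0.0953], [0.6607, -0.0658], [0.5534, -0.0938], [0.5154, 0.0662]]
  c [5.87212914e-01 4.84317571e-04] yaw [np.float64(0.25171736253697957), np.float64(0.23284804935964148)] 0.1663147428293808 0.11095790002265013
dropT [[0.4516, 0.2364], [0.4773, -0.1712]]
  yaw 0.06314674064566407 0.4083745014945982
```

Request:
drive_tool(
  rows=[1.6,3.1,0,0,0,-1.4,1,1.6,3.1,0,0,0,-1.4,1,1.6,3.1,0,0,0,-1.4,1,1.6,3.1,0,0,0,-1.4,1,1.6,3.1,0,0,0,-1.4,1,1.6,3.1,0,0,0,-1.4,1,1.6,3.1,0,0,0,-1.4,1,1.6,3.1,0,0,0,-1.4,1],
)

```text
time_s: 1.4
position: [0.3651, -0.2472, 0.1965]
orientation: [2.201, 1.57, -0.693]
force: [0.1, -0.4, -0.3]
opening: 0.0854
```

Request:
drive_tool(
  rows=[1.6,3.1,0,0,0,-1.4,1,1.6,3.1,0,0,0,-1.4,1,1.6,3.1,0,0,0,-1.4,1,1.6,3.1,0,0,0,-1.4,1,1.6,3.1,0,0,0,-1.4,1,1.6,3.1,0,0,0,-1.4,1,1.6,3.1,0,0,0,-1.4,1,1.6,3.1,0,0,0,-1.4,1],
)

```text
time_s: 2.2
position: [0.4932, 0.001, 0.1965]
orientation: [2.8, 1.57, -0.289]
force: [0.9, -0.2, -0.3]
opening: 0.0855
```

```bash
cat >> h.py <<'E'
from scipy.spatial.transform import Rotation as Ro
C=np.array([.5655,.0315]);PSI=.053
ex=np.array([np.cos(PSI),np.sin(PSI)]);ey=np.array([-ex[1],ex[0]])
def st():
    from rig import status
    s=status.read_state();R=Ro.from_euler("xyz",s["orientation"]).as_matrix()
    d=s["position"][:2]-C
    print("t",round(s["time_s"],2),"pos",s["position"].round(4),"shelf",(d@ex).round(4),(d@ey).round(4),"jaw deg",np.degrees(np.arctan2(R[1,1],R[0,1])).round(2),"toolx",R[:,0].round(4),"F",s["force"].round(1),"T",s["torque"].round(2),"op",round(s["opening"],4),"q",s["joint_pos"].round(2))
E
python3 - <<'E'
from h import *; st()
E
```

```text
t 2.2 pos [0.4932 0.001  0.1965] shelf -0.0739 -0.0267 jaw deg -86.97 toolx [ 4.e-04 -1.e-04 -1.e+00] F [ 0.9 -0.2 -0.3] T [ 0.   -0.04  0.03] op 0.0855 q [-0.24  0.28  1.45 -0.    1.41  1.28]
```

Request:
drive_tool(
  rows=[-0.6,-0.4,-3,0,0,0,1,0,0,-3,0,0,0,1,0,0,-3,0,0,0,1,0,0,-2,0,0,0,1,0,0,-1,0,0,0,1,0,0,0,0,0,0,1],
)

```text
time_s: 2.8
position: [0.4863, -0.0044, 0.0756]
orientation: [-0.307, 1.569, 2.889]
force: [0.5, 0.2, 0.7]
opening: 0.0853
```

```bash
python3 - <<'E'
from h import *; st()
from rig import viewer
for n in ("wrist","scene"):
    p=viewer.capture(n); cv2.imwrite(f"pics/{n}1.png",p["image"][:,:,::-1])
E
```

```text
t 2.8 pos [ 0.4863 -0.0044  0.0756] shelf -0.081 -0.0316 jaw deg -86.92 toolx [-1.8e-03  5.0e-04 -1.0e+00] F [0.5 0.2 0.7] T [ 0.    0.05 -0.03] op 0.0853 q [-0.25  0.4   1.66 -0.    1.08  1.26]
```

View pics/wrist1.png

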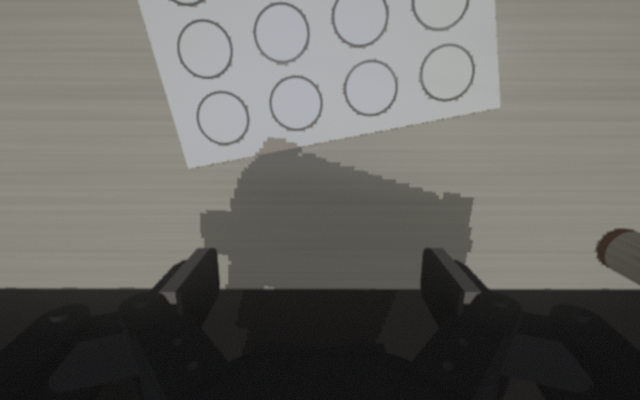

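View pics/scene1.png

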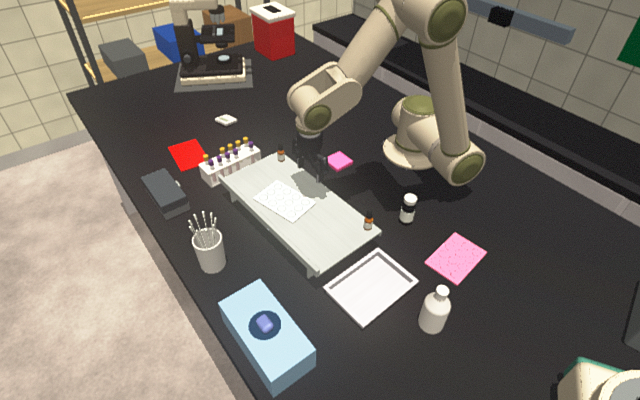

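The wrist view shows the tile's front edge from (188,168) to (500,106), ahead of both fingers. The dropper at (620,245) is well clear. I'll lower to tile height while watching the force.

Request:
drive_tool(
  rows=[0,0,-0.5,0,0,0,1,0,0,-0.5,0,0,0,1,0,0,-0.3,0,0,0,1,0,0,0,0,0,0,1],
)

```text
time_s: 3.3
position: [0.4864, -0.0044, 0.063]
orientation: [-0.339, 1.57, 2.856]
force: [-0.0, 0.4, 0.9]
opening: 0.0857
```

Request:
drive_tool(
  rows=[0,0,-0.2,0,0,0,1,0,0,0,0,0,0,1],
)

```text
time_s: 3.5
position: [0.4866, -0.0045, 0.0612]
orientation: [-0.518, 1.571, 2.677]
force: [-0.3, 0.1, -0.2]
opening: 0.0851
```

Request:
drive_tool(
  rows=[0,0,-0.1,0,0,0,1,0,0,0,0,0,0,1],
)

```text
time_s: 3.7
position: [0.4866, -0.0045, 0.0603]
orientation: [-0.268, 1.571, 2.927]
force: [0.1, -0.3, -0.6]
opening: 0.0854
```

Request:
drive_tool(
  rows=[0,0,-0.1,0,0,0,1,0,0,0,0,0,0,1],
)

```text
time_s: 3.9
position: [0.4866, -0.0045, 0.0592]
orientation: [-0.31, 1.571, 2.885]
force: [0.1, 0.2, 0.1]
opening: 0.0854
```

Request:
drive_tool(
  rows=[0,0,-0.1,0,0,0,1,0,0,0,0,0,0,1],
)

```text
time_s: 4.1
position: [0.4866, -0.0045, 0.0582]
orientation: [-0.352, 1.571, 2.843]
force: [0.1, 0.3, 0.1]
opening: 0.0853
```

```bash
python3 - <<'E'
from h import *; st()
from rig import viewer
for n in ("wrist",):
    p=viewer.capture(n); cv2.imwrite(f"pics/{n}2.png",p["image"][:,:,::-1])
E
```

```text
t 4.1 pos [ 0.4866 -0.0045  0.0582] shelf -0.0807 -0.0317 jaw deg -86.92 toolx [-2.e-04  1.e-04 -1.e+00] F [0.1 0.3 0.1] T [ 0.04 -0.02  0.  ] op 0.0853 q [-0.25  0.43  1.68  0.    1.03  1.26]
```

View pics/wrist2.png

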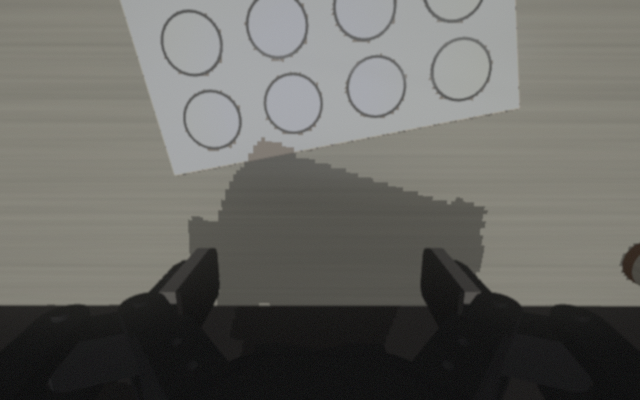

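Request:
drive_tool(
  rows=[0.5,0.027,0,0,0,0,1,0.5,0.027,0,0,0,0,1,0.5,0.026,0,0,0,0,1,0.5,0.027,0,0,0,0,1,0.5,0.026,0,0,0,0,1,0.4,0.021,0,0,0,0,1,0.4,0.021,0,0,0,0,1,0.4,0.021,0,0,0,0,1],
)

```text
time_s: 4.95
position: [0.5239, -0.0025, 0.0583]
orientation: [-0.432, 1.571, 2.763]
force: [-0.2, -0.7, 0.5]
opening: 0.0854
```

Request:
drive_tool(
  rows=[0.4,0.021,0,0,0,0,1,0.4,0.021,0,0,0,0,1,0.4,0.021,0,0,0,0,1,0.4,0.021,0,0,0,0,1,0.4,0.021,0,0,0,0,1],
)

```text
time_s: 5.45
position: [0.544, -0.0015, 0.0583]
orientation: [0.588, 1.571, -2.5]
force: [-0.4, 0.2, -0.2]
opening: 0.0852
```

```bash
python3 - <<'E'
from h import *; st()
from rig import viewer
for n in ("wrist","top"):
    p=viewer.capture(n); cv2.imwrite(f"pics/{n}3.png",p["image"][:,:,::-1])
E
```

```text
t 5.45 pos [ 0.544  -0.0015  0.0583] shelf -0.0233 -0.0318 jaw deg -86.91 toolx [-1.e-04 -0.e+00 -1.e+00] F [-0.4  0.2 -0.2] T [-0.03  0.01  0.  ] op 0.0852 q [-0.22  0.51  1.52 -0.    1.11  1.3 ]
```

View pics/wrist3.png

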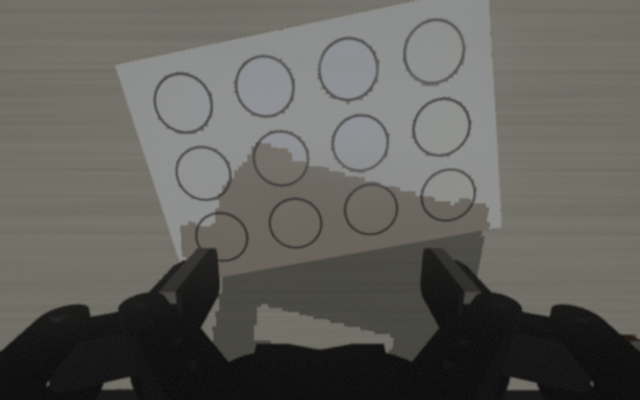

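```bash
python3 - <<'E'
from h import *
from rig import viewer
p=viewer.capture("scene")
a=cv2.resize(p["image"][150:270,220:360,::-1],None,fx=5,fy=5,interpolation=cv2.INTER_CUBIC)
cv2.imwrite("pics/s4.png",a)
p=cv2.imread("pics/top3.png")
cv2.imwrite("pics/t4.png",cv2.resize(p[125:225,235:435],None,fx=4,fy=4,interpolation=cv2.INTER_CUBIC))
E
```

```text
(no output)
```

View pics/s4.png

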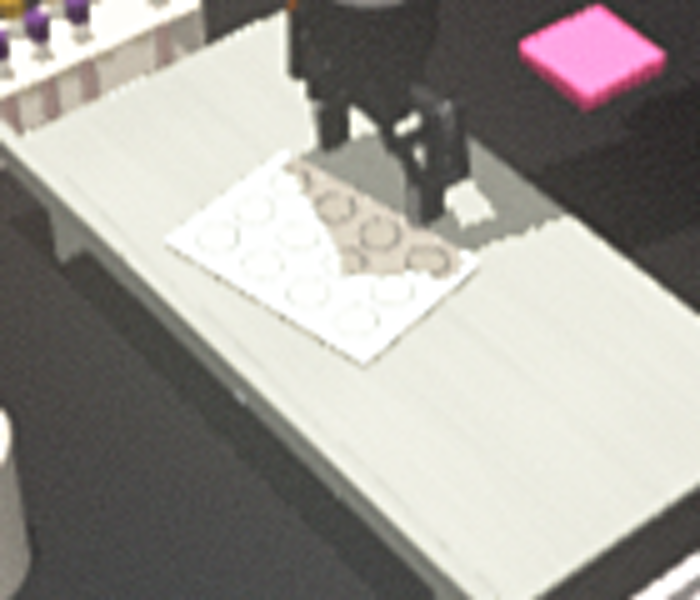

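View pics/t4.png

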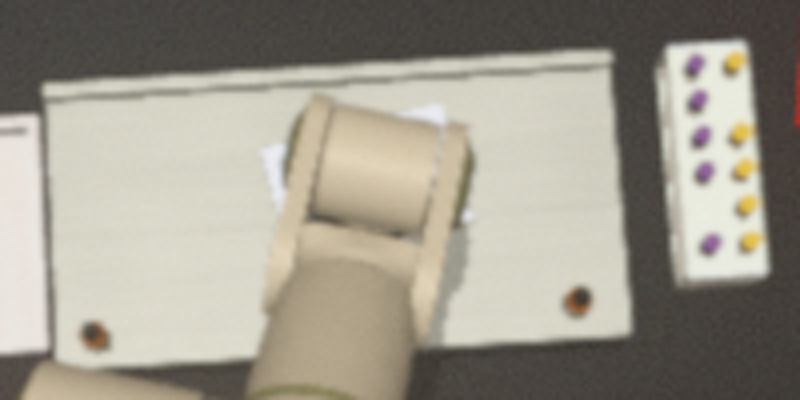

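```bash
python3 - <<'E'
from h import *; import pickle
S=pickle.load(open("scene0.pkl","rb"))
for off in(.0425,.057):
  for z in(.071,.077,.085,.095):
    X=np.array([[*(C+(-.0233+d)*ex+(-.0318+off)*ey),z] for d in(-.011,0,.011)])
    print(off,z,((proj(S,X)-[220,150]+.5)*5-.5).round(0).tolist())
E
```

```text
0.0425 0.071 [[434.0, 257.0], [421.0, 264.0], [407.0, 272.0]]
0.0425 0.077 [[434.0, 250.0], [420.0, 257.0], [407.0, 265.0]]
0.0425 0.085 [[434.0, 240.0], [420.0, 248.0], [406.0, 256.0]]
0.0425 0.095 [[434.0, 229.0], [420.0, 236.0], [406.0, 244.0]]
0.057 0.071 [[449.0, 269.0], [435.0, 277.0], [422.0, 285.0]]
0.057 0.077 [[449.0, 262.0], [435.0, 270.0], [421.0, 278.0]]
0.057 0.085 [[449.0, 253.0], [435.0, 261.0], [421.0, 269.0]]
0.057 0.095 [[449.0, 241.0], [435.0, 249.0], [421.0, 257.0]]
```

```bash
python3 - <<'E'
from h import *
from rig import viewer
p=viewer.capture("scene")
im=p["image"][:,:,::-1].copy()
a=cv2.resize(im[130:220,250:340],None,fx=6.5,fy=6.5,interpolation=cv2.INTER_CUBIC)
from rig import status
s=status.read_state();R=Ro.from_euler("xyz",s["orientation"]).as_matrix()
f=lambda X:tuple(int(v) for v in ((proj(p,[X])[0]-[250,130]+.5)*6.5))
cv2.circle(a,f(s["position"]),4,(0,0,255),-1)
for sg in(-1,1):
    for b in(0,-.013,-.04): cv2.circle(a,f(s["position"]+R@np.array([b,sg*.05,0])),4,(0,255,0),1)
cv2.imwrite("pics/s5.png",a)
E
```

```text
(no output)
```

View pics/s5.png

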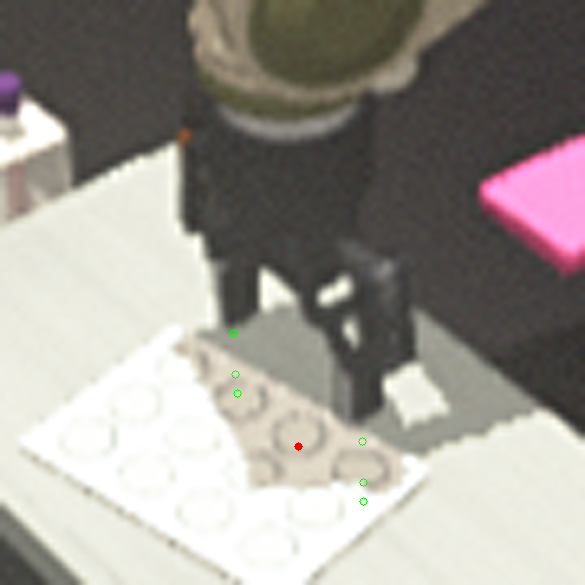

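```bash
python3 - <<'E'
from h import *
from rig import viewer,status
p=viewer.capture("wrist")
a=p["image"][:,:,::-1].copy()
s=status.read_state();R=Ro.from_euler("xyz",s["orientation"]).as_matrix()
Rc=cv2.Rodrigues(np.array(p["rvec"]))[0]; print("cam pos",-Rc.T@np.array(p["tvec"]).ravel(),"axis",Rc[2],p["K"][0,0])
tc=[[.6218,.0956,.077],[.6599,-.0632,.077],[.5548,-.0893,.077],[.5165,.0683,.077]]
for X in tc:
    u=proj(p,[X])[0]; print("tile",u.round(0)); cv2.circle(a,(int(u[0]),int(u[1])),5,(0,0,255),2)
for sg in(-1,1):
  for b in(0,-.013,-.04):
    u=proj(p,[s["position"]+R@np.array([b,sg*.0427,0])])[0]; print(sg,b,u.round(0)); cv2.circle(a,(int(u[0]),int(u[1])),4,(0,255,0),2)
cv2.imwrite("pics/w5.png",a)
E
```

```text
cam pos [0.60896263 0.00228897 0.23646165] axis [-0.25689787 -0.01444197 -0.96633064] 336.67522315645397
tile [111.  66.]
tile [481.  -8.]
tile [495. 230.]
tile [184. 283.]
-1 0 [244. 229.]
-1 -0.013 [238. 237.]
-1 -0.04 [224. 260.]
1 0 [396. 229.]
1 -0.013 [401. 238.]
1 -0.04 [415. 260.]
```

View pics/w5.png

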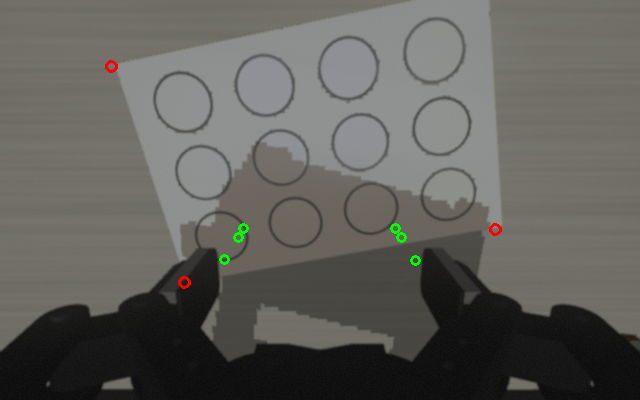

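Zero force, and both views show the open fingertips about 45 mm behind the reported TCP. They are hovering roughly 30 mm above the tile, which hasn't moved. I'll back off, then lower until I touch the shelf to find the true tip height.

Request:
drive_tool(
  rows=[-1.2,-0.06,0,0,0,0,1,-1.2,-0.06,0,0,0,0,1,-1.2,-0.06,0,0,0,0,1,-1.2,-0.06,0,0,0,0,1,-0.9,-0.06,0,0,0,0,1,0,0,-0.7,0,0,0,1,0,0,-0.7,0,0,0,1,0,0,0,0,0,0,1],
)

```text
time_s: 6.5
position: [0.4865, -0.0044, 0.0432]
orientation: [-0.324, 1.569, 2.871]
force: [-0.2, -1.0, 0.5]
opening: 0.0856
```

Request:
drive_tool(
  rows=[0,0,-0.3,0,0,0,1,0,0,-0.3,0,0,0,1,0,0,0,0,0,0,1],
)

```text
time_s: 6.8
position: [0.4866, -0.0044, 0.0379]
orientation: [-0.329, 1.57, 2.867]
force: [-0.8, 0.5, 0.1]
opening: 0.0851
```

```bash
python3 - <<'E'
from h import *; st()
from rig import viewer
p=viewer.capture("scene")
im=p["image"][:,:,::-1]
cv2.imwrite("pics/s6.png",cv2.resize(im[130:220,250:340],None,fx=6.5,fy=6.5,interpolation=cv2.INTER_CUBIC))
E
```

```text
t 6.8 pos [ 0.4866 -0.0044  0.0379] shelf -0.0807 -0.0317 jaw deg -86.91 toolx [-6.e-04  2.e-04 -1.e+00] F [-0.8  0.5  0.1] T [ 0.02 -0.02 -0.02] op 0.0851 q [-0.25  0.46  1.7   0.    0.98  1.26]
```

View pics/s6.png

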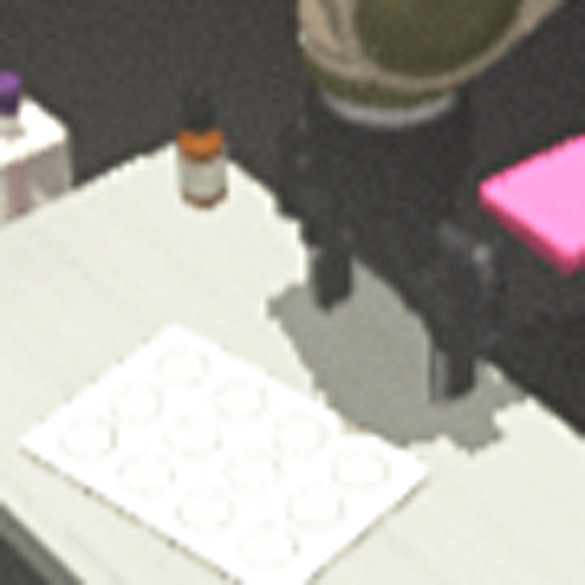

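Request:
drive_tool(
  rows=[0,0,-0.3,0,0,0,1,0,0,-0.2,0,0,0,1,0,0,0,0,0,0,1],
)

```text
time_s: 7.15
position: [0.4865, -0.0044, 0.033]
orientation: [-0.322, 1.57, 2.873]
force: [0.1, 0.4, -0.0]
opening: 0.0856
```

Request:
drive_tool(
  rows=[0,0,-0.2,0,0,0,1,0,0,-0.1,0,0,0,1,0,0,0,0,0,0,1],
)

```text
time_s: 7.45
position: [0.4865, -0.0044, 0.0302]
orientation: [-0.35, 1.57, 2.845]
force: [-0.3, 0.4, -0.5]
opening: 0.0855
```

Request:
drive_tool(
  rows=[0,0,-0.1,0,0,0,1,0,0,-0.1,0,0,0,1,0,0,0,0,0,0,1],
)

```text
time_s: 7.75
position: [0.4866, -0.0044, 0.0282]
orientation: [-0.255, 1.571, 2.94]
force: [0.3, -0.0, -0.5]
opening: 0.0856
```

Request:
drive_tool(
  rows=[0,0,-0.1,0,0,0,1,0,0,-0.1,0,0,0,1,0,0,0,0,0,0,1],
)

```text
time_s: 8.05
position: [0.4866, -0.0044, 0.0262]
orientation: [-0.254, 1.571, 2.941]
force: [0.7, -0.3, 0.1]
opening: 0.0853
```

```bash
python3 - <<'E'
from h import *; st()
from rig import viewer
p=viewer.capture("scene")
im=p["image"][:,:,::-1]
cv2.imwrite("pics/s7.png",cv2.resize(im[130:220,250:340],None,fx=6.5,fy=6.5,interpolation=cv2.INTER_CUBIC))
p=viewer.capture("wrist");cv2.imwrite("pics/w7.png",p["image"][:,:,::-1])
E
```

```text
t 8.05 pos [ 0.4866 -0.0044  0.0262] shelf -0.0807 -0.0317 jaw deg -86.91 toolx [-3.e-04  1.e-04 -1.e+00] F [ 0.7 -0.3  0.1] T [ 0.02  0.04 -0.01] op 0.0853 q [-0.25  0.48  1.71 -0.    0.95  1.26]
```

View pics/s7.png

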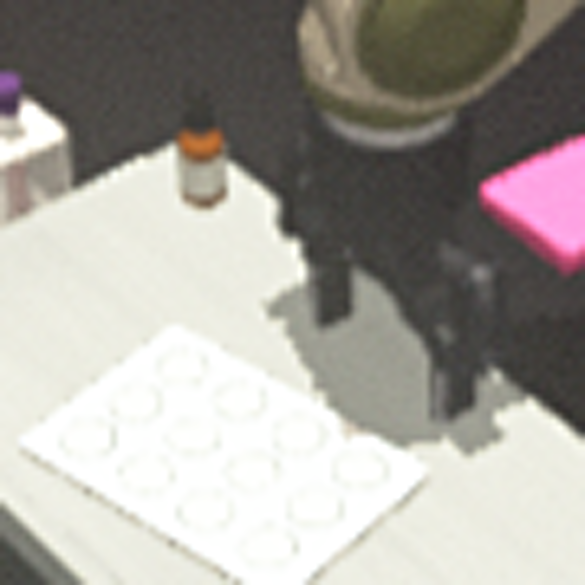

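View pics/w7.png

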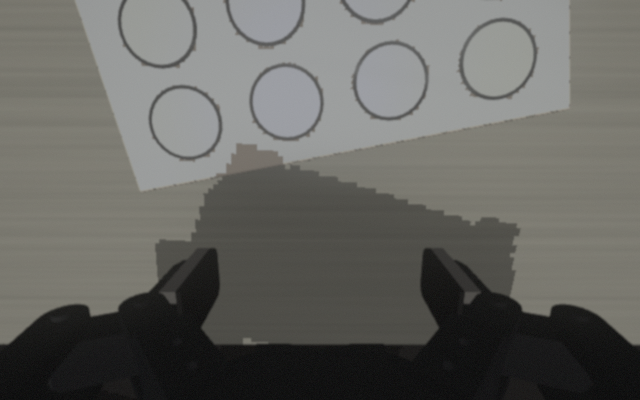

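Request:
drive_tool(
  rows=[0,0,-0.1,0,0,0,1,0,0,0,0,0,0,1],
)

```text
time_s: 8.35
position: [0.4866, -0.0044, 0.0252]
orientation: [-0.427, 1.571, 2.769]
force: [0.0, -0.6, -0.5]
opening: 0.0855
```

Request:
drive_tool(
  rows=[0,0,-0.1,0,0,0,1,0,0,0,0,0,0,1],
)

```text
time_s: 8.55
position: [0.4866, -0.0044, 0.0242]
orientation: [-0.425, 1.571, 2.771]
force: [0.6, -0.2, -0.3]
opening: 0.0853
```

Request:
drive_tool(
  rows=[0,0,-0.1,0,0,0,1,0,0,0,0,0,0,1],
)

```text
time_s: 8.75
position: [0.4866, -0.0045, 0.0232]
orientation: [-0.27, 1.571, 2.925]
force: [0.1, -0.4, -0.6]
opening: 0.0854
```

Request:
drive_tool(
  rows=[0,0,-0.1,0,0,0,1,0,0,0,0,0,0,1],
)

```text
time_s: 8.95
position: [0.4866, -0.0045, 0.0222]
orientation: [-0.252, 1.571, 2.943]
force: [0.3, 0.0, -0.4]
opening: 0.0852
```

Request:
drive_tool(
  rows=[0,0,-0.1,0,0,0,1,0,0,0,0,0,0,1],
)

```text
time_s: 9.15
position: [0.4868, -0.0045, 0.0218]
orientation: [2.845, 1.57, -0.242]
force: [-1.7, -0.1, 6.4]
opening: 0.0855
```

Request:
drive_tool(
  rows=[0,0,-0.1,0,0,0,1,0,0,0,0,0,0,1],
)

```text
time_s: 9.35
position: [0.4868, -0.0045, 0.0218]
orientation: [2.788, 1.569, -0.299]
force: [-4.8, 0.8, 19.1]
opening: 0.0858
```

Request:
drive_tool(
  rows=[0,0,-0.1,0,0,0,1,0,0,0,0,0,0,1],
)

```text
time_s: 9.55
position: [0.4868, -0.0045, 0.0217]
orientation: [2.795, 1.569, -0.293]
force: [-9.9, -0.1, 31.0]
opening: 0.0853
```

```bash
python3 - <<'E'
from h import *; st()
from rig import viewer
p=viewer.capture("scene")
a=cv2.resize(p["image"][130:220,250:340,::-1],None,fx=6.5,fy=6.5,interpolation=cv2.INTER_CUBIC)
f=lambda X:tuple(int(v) for v in ((proj(p,[X])[0]-[250,130]+.5)*6.5))
for sg in(-1,1):
  for d in(-.011,.011):
   for o in (.0427,.057):
    cv2.circle(a,f([*(C+(-.0807+d)*ex+(-.0317+sg*o)*ey),.07]),3,(0,0,255),-1)
cv2.imwrite("pics/s8.png",a)
E
```

```text
t 9.55 pos [ 0.4868 -0.0045  0.0217] shelf -0.0804 -0.0318 jaw deg -86.91 toolx [ 2.e-03 -6.e-04 -1.e+00] F [-9.9 -0.1 31. ] T [ 0.44  1.5  -0.03] op 0.0853 q [-0.25  0.49  1.72 -0.    0.93  1.26]
```

View pics/s8.png

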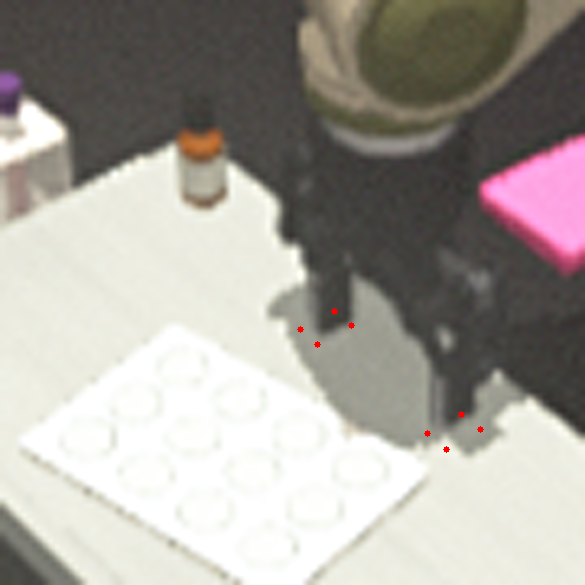

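Contact came at TCP z = 0.0218, so the open tips are about 48 mm behind the reported TCP. I'll raise the tips about 2 mm off the steel and then push.

Request:
drive_tool(
  rows=[0,0,0.5,0,0,0,1,0,0,0,0,0,0,1],
)

```text
time_s: 9.8
position: [0.487, -0.0046, 0.0249]
orientation: [2.843, 1.569, -0.245]
force: [-0.1, -0.4, -0.2]
opening: 0.0855
```

Request:
drive_tool(
  rows=[0.5,0.027,0,0,0,0,1,0.5,0.026,0,0,0,0,1,0.5,0.027,0,0,0,0,1,0.4,0.021,0,0,0,0,1,0.4,0.021,0,0,0,0,1,0.4,0.021,0,0,0,0,1,0.4,0.021,0,0,0,0,1],
)

```text
time_s: 10.5
position: [0.5175, -0.0027, 0.0241]
orientation: [-0.289, 1.57, 2.906]
force: [-1.4, 1.1, 0.7]
opening: 0.0853
```

```bash
python3 - <<'E'
from h import *; st()
from rig import viewer
p=viewer.capture("wrist");cv2.imwrite("pics/w9.png",p["image"][:,:,::-1])
E
```

```text
t 10.5 pos [ 0.5175 -0.0027  0.0241] shelf -0.0497 -0.0316 jaw deg -86.9 toolx [-1.1e-03  3.0e-04 -1.0e+00] F [-1.4  1.1  0.7] T [0.1  0.22 0.05] op 0.0853 q [-0.23  0.52  1.63  0.    0.99  1.28]
```

View pics/w9.png

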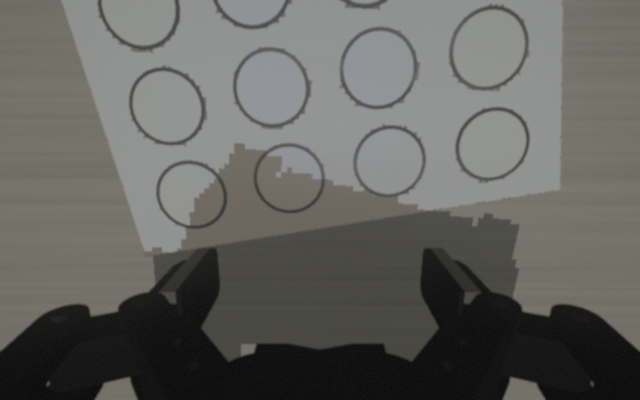

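The tile is now in contact with the left finger (145,255) and starting to turn, with −1.4 N along x. I'll keep going toward the lip.

Request:
drive_tool(
  rows=[0.4,0.021,0,0,0,0,1,0.4,0.021,0,0,0,0,1,0.4,0.021,0,0,0,0,1,0.4,0.021,0,0,0,0,1,0.3,0.016,0,0,0,0,1,0.3,0.016,0,0,0,0,1,0.3,0.016,0,0,0,0,1,0.3,0.016,0,0,0,0,1],
)

```text
time_s: 11.35
position: [0.5459, -0.0013, 0.0243]
orientation: [-1.213, 1.571, 1.983]
force: [-0.6, 0.4, -0.6]
opening: 0.0855
```

```bash
python3 - <<'E'
from h import *; st()
from rig import viewer
p=viewer.capture("wrist");cv2.imwrite("pics/w10.png",p["image"][:,:,::-1])
E
```

```text
t 11.35 pos [ 0.5459 -0.0013  0.0243] shelf -0.0213 -0.0317 jaw deg -86.92 toolx [-0.  0. -1.] F [-0.6  0.4 -0.6] T [0.15 0.15 0.07] op 0.0855 q [-0.22  0.56  1.55  0.    1.03  1.3 ]
```

View pics/w10.png

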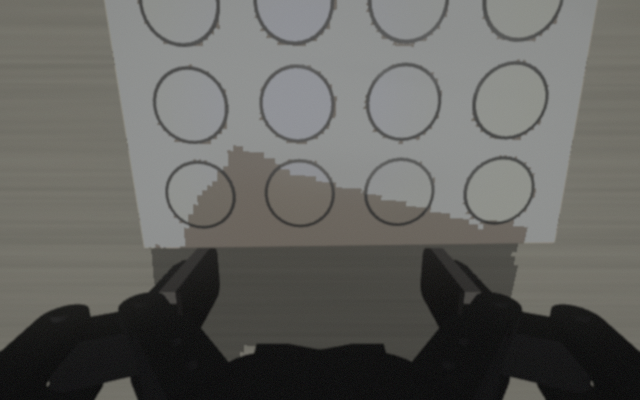

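Request:
drive_tool(
  rows=[0.3,0.016,0,0,0,0,1,0.3,0.016,0,0,0,0,1,0.2,0.011,0,0,0,0,1,0.2,0.011,0,0,0,0,1],
)

```text
time_s: 11.8
position: [0.5558, -0.0008, 0.0243]
orientation: [0.163, 1.571, -2.925]
force: [-2.5, -1.1, 1.7]
opening: 0.0854
```

Request:
drive_tool(
  rows=[0.1,0.005,0,0,0,0,1,0.1,0.005,0,0,0,0,1],
)

```text
time_s: 12.0
position: [0.5577, -0.0007, 0.0243]
orientation: [0.276, 1.571, -2.812]
force: [-1.4, -0.3, -0.4]
opening: 0.0854
```

Request:
drive_tool(
  rows=[0.1,0.005,0,0,0,0,1,0.1,0.005,0,0,0,0,1],
)

```text
time_s: 12.2
position: [0.5597, -0.0006, 0.0243]
orientation: [-0.075, 1.571, 3.121]
force: [-1.4, -0.5, 0.1]
opening: 0.0852
```

Request:
drive_tool(
  rows=[0.1,0.005,0,0,0,0,1,0.1,0.005,0,0,0,0,1],
)

```text
time_s: 12.4
position: [0.5615, -0.0004, 0.0243]
orientation: [-0.274, 1.57, 2.922]
force: [-5.2, 0.1, 2.7]
opening: 0.0855
```

Request:
drive_tool(
  rows=[0.1,0.005,0,0,0,0,1,0,0,0,0,0,0,1],
)

```text
time_s: 12.6
position: [0.5614, -0.0004, 0.0242]
orientation: [-0.095, 1.568, 3.1]
force: [-7.0, -1.9, 3.4]
opening: 0.0852
```

Request:
drive_tool(
  rows=[0.1,0.005,0,0,0,0,1,0,0,0,0,0,0,1],
)

```text
time_s: 12.8
position: [0.5614, -0.0003, 0.0242]
orientation: [-0.075, 1.565, 3.121]
force: [-12.0, -0.9, 5.8]
opening: 0.0854
```

```bash
python3 - <<'E'
from h import *; st()
from rig import viewer
p=viewer.capture("wrist");cv2.imwrite("pics/w11.png",p["image"][:,:,::-1])
p=viewer.capture("scene");cv2.imwrite("pics/s11.png",cv2.resize(p["image"][140:280,200:340,::-1],None,fx=4.2,fy=4.2,interpolation=cv2.INTER_CUBIC))
E
```

```text
t 12.8 pos [ 5.614e-01 -3.000e-04  2.420e-02] shelf -0.0058 -0.0316 jaw deg -86.91 toolx [-5.3e-03  1.0e-04 -1.0e+00] F [-12.   -0.9   5.8] T [-0.26  1.68 -0.13] op 0.0854 q [-0.21  0.58  1.5  -0.    1.06  1.31]
```

View pics/w11.png

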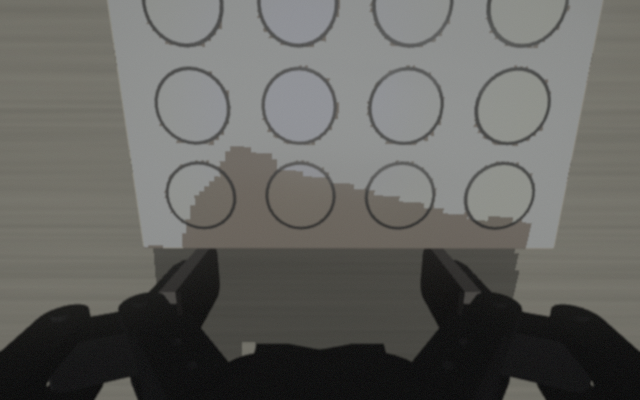

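View pics/s11.png

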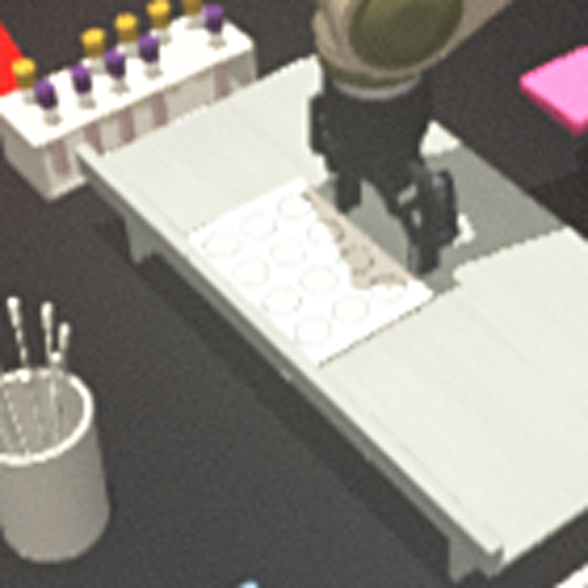

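The tile stopped hard against the lip, with force rising to 12 N and no further travel. Its front edge is level in the wrist view, running from (143,246) to (554,248). Next I'll measure its y position, back off and rise.

```bash
python3 - <<'E'
from h import *
from rig import viewer
p=viewer.capture("wrist")
for uv in[(143,246.5),(554,247.5)]:
    d=ray(p,uv,.077)-C; print((d@ex).round(4),(d@ey).round(4))
E
```

```text
0.0062 0.0393
0.0061 -0.1255
```

Request:
drive_tool(
  rows=[-0.5,-0.03,0,0,0,0,1,-1,-0.05,0,0,0,0,1,-1,-0.05,1,0,0,0,1,0,0,2,0,0,0,0.5,0,0,2.5,0,0,0,0,0,-1,2,0,0,8,0,0,-2,0,0,0,8,0,0,-2,0,0,0,8,0],
)

```text
time_s: 13.75
position: [0.5386, -0.0522, 0.1009]
orientation: [2.383, 1.568, -0.279]
force: [0.2, 0.7, -0.2]
opening: 0.043
```

Request:
drive_tool(
  rows=[1.2,-0.9,0,0,0,8.2,0,1.2,-0.9,0,0,0,8.2,0,1.2,-0.9,0,0,0,8.2,0,1.2,-0.9,0,0,0,8.2,0,1.2,-0.9,0,0,0,8.2,0,1.2,-0.9,0,0,0,8.2,0,1.2,-0.9,0,0,0,8.2,0,1.2,-0.7,0,0,0,8.2,0],
)

```text
time_s: 14.55
position: [0.6348, -0.1223, 0.1002]
orientation: [1.188, 1.57, -0.33]
force: [0.1, 0.3, -0.4]
opening: 0.0429
```

```bash
python3 - <<'E'
from h import *; st()
from rig import viewer
p=viewer.capture("wrist");cv2.imwrite("pics/w12.png",p["image"][:,:,::-1])
p=viewer.capture("top");cv2.imwrite("pics/t12.png",cv2.resize(p["image"][125:225,235:435,::-1],None,fx=4,fy=4,interpolation=cv2.INTER_CUBIC))
E
```

```text
t 14.55 pos [ 0.6348 -0.1223  0.1002] shelf 0.061 -0.1572 jaw deg 3.01 toolx [ 9.e-04 -3.e-04 -1.e+00] F [ 0.1  0.3 -0.4] T [-0.01 -0.02 -0.01] op 0.0429 q [-0.37  0.62  1.16  0.    1.36 -0.43]
```

View pics/w12.png

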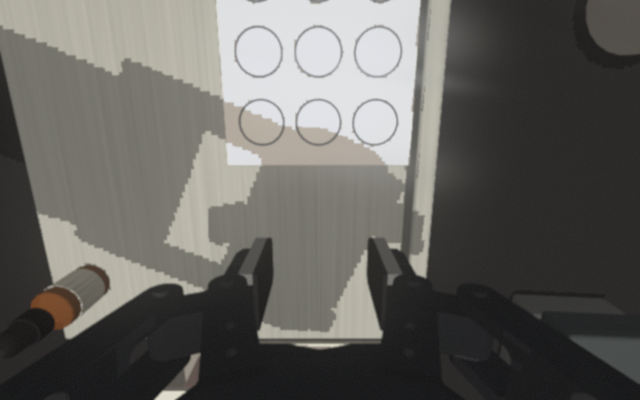

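View pics/t12.png

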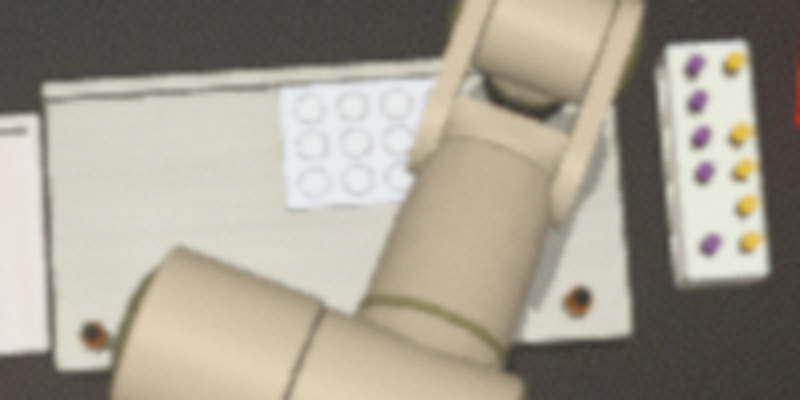

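Request:
drive_tool(
  rows=[0,0,-2,0,0,0,0,0,0,-2,0,0,0,0,0,0,-1.5,0,0,0,0,0,0,-0.6,0,0,0,0,0,0,0,0,0,0,0],
)

```text
time_s: 15.15
position: [0.6339, -0.1213, 0.0382]
orientation: [-2.044, 1.57, 2.713]
force: [-0.3, 0.2, 0.0]
opening: 0.0423
```

Request:
drive_tool(
  rows=[0,0,-0.2,0,0,0,0,0,0,0,0,0,0,0],
)

```text
time_s: 15.35
position: [0.6348, -0.1217, 0.0371]
orientation: [1.158, 1.57, -0.367]
force: [-0.3, -0.9, -0.2]
opening: 0.0429
```

Request:
drive_tool(
  rows=[0,0,-0.1,0,0,0,0,0,0,0,0,0,0,0],
)

```text
time_s: 15.55
position: [0.6347, -0.1217, 0.0356]
orientation: [1.166, 1.57, -0.358]
force: [-0.3, -0.0, -0.2]
opening: 0.043
```

Request:
drive_tool(
  rows=[0,0,-0.1,0,0,0,0,0,0,0,0,0,0,0],
)

```text
time_s: 15.75
position: [0.6346, -0.1217, 0.0342]
orientation: [-1.769, 1.571, 2.991]
force: [0.1, 0.6, 0.1]
opening: 0.0423
```

Request:
drive_tool(
  rows=[0,0,-0.1,0,0,0,0,0,0,0,0,0,0,0],
)

```text
time_s: 15.95
position: [0.6347, -0.1217, 0.0333]
orientation: [-2.299, 1.571, 2.46]
force: [-0.8, -0.2, 0.9]
opening: 0.0425
```

Request:
drive_tool(
  rows=[0,0,-0.1,0,0,0,0,0,0,0,0,0,0,0],
)

```text
time_s: 16.15
position: [0.6347, -0.1217, 0.0332]
orientation: [0.961, 1.57, -0.563]
force: [-1.6, 0.3, 6.6]
opening: 0.0423
```

Request:
drive_tool(
  rows=[0,0,-0.1,0,0,0,0,0,0,0,0,0,0,0],
)

```text
time_s: 16.35
position: [0.6348, -0.1217, 0.0332]
orientation: [0.994, 1.57, -0.529]
force: [-4.5, 0.8, 12.3]
opening: 0.0426
```

Request:
drive_tool(
  rows=[0,0,-0.1,0,0,0,0,0,0,0,0,0,0,0],
)

```text
time_s: 16.55
position: [0.6348, -0.1218, 0.0331]
orientation: [0.969, 1.569, -0.555]
force: [-6.5, 2.3, 19.7]
opening: 0.0427
```

Request:
drive_tool(
  rows=[0,0,0.5,0,0,0,0,0,0,0,0,0,0,0],
)

```text
time_s: 16.75
position: [0.635, -0.1218, 0.036]
orientation: [1.173, 1.57, -0.351]
force: [0.6, -0.1, -0.9]
opening: 0.0425
```

```bash
python3 - <<'E'
from h import *; st()
from rig import viewer
p=viewer.capture("wrist");cv2.imwrite("pics/w13.png",p["image"][:,:,::-1])
p=viewer.capture("scene");cv2.imwrite("pics/s13.png",cv2.resize(p["image"][120:220,200:300,::-1],None,fx=5.8,fy=5.8,interpolation=cv2.INTER_CUBIC))
E
```

```text
t 16.75 pos [ 0.635  -0.1218  0.036 ] shelf 0.0613 -0.1568 jaw deg 2.69 toolx [ 1.2e-03 -4.0e-04 -1.0e+00] F [ 0.6 -0.1 -0.9] T [-0.01  0.02  0.05] op 0.0425 q [-0.37  0.69  1.23  0.    1.22 -0.42]
```

View pics/w13.png

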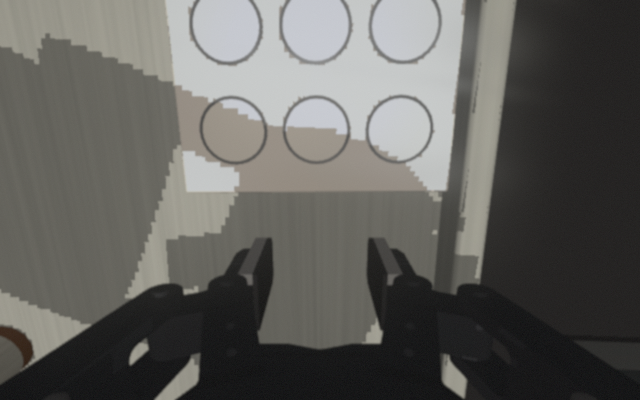

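View pics/s13.png

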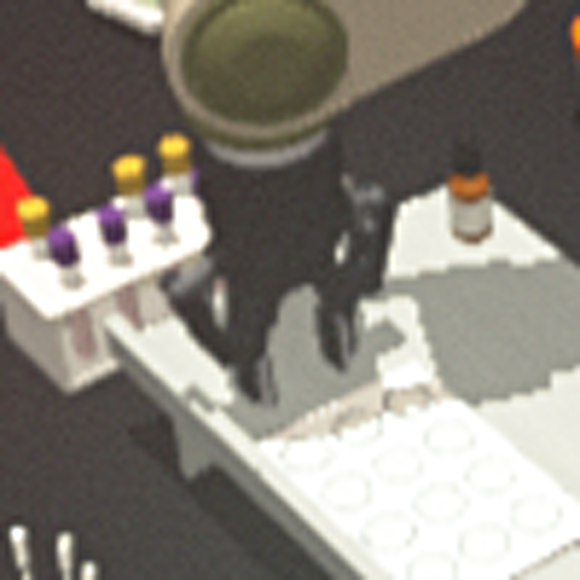

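Request:
drive_tool(
  rows=[-0.038,0.8,-0.05,0,0,0.3,0,-0.038,0.8,0,0,0,0,0,-0.038,0.8,0,0,0,0,0,-0.038,0.8,0,0,0,0,0,-0.038,0.8,0,0,0,0,0,-0.038,0.8,0,0,0,0,0,-0.038,0.8,0,0,0,0,0,-0.038,0.8,0,0,0,0,0],
)

```text
time_s: 17.65
position: [0.6315, -0.0571, 0.0348]
orientation: [-1.316, 1.571, -2.834]
force: [-1.0, -1.4, -1.3]
opening: 0.0428
```

```bash
python3 - <<'E'
from h import *; st()
from rig import viewer
p=viewer.capture("wrist");cv2.imwrite("pics/w14.png",p["image"][:,:,::-1])
E
```

```text
t 17.65 pos [ 0.6315 -0.0571  0.0348] shelf 0.0612 -0.0919 jaw deg 2.99 toolx [-3.e-04 -1.e-04 -1.e+00] F [-1.  -1.4 -1.3] T [-0.29  0.13 -0.  ] op 0.0428 q [-0.28  0.67  1.27 -0.    1.2  -0.33]
```

View pics/w14.png

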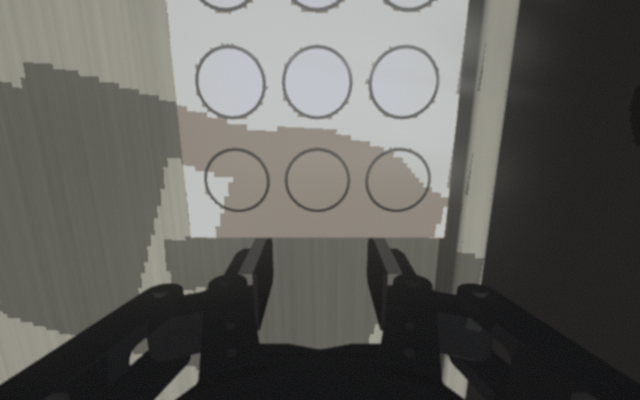

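```bash
python3 - <<'E'
from h import *
from rig import viewer
p=viewer.capture("wrist")
for uv in[(190,237.5),(444,237.5)]:
    d=ray(p,uv,.077)-C; print((d@ex).round(4),(d@ey).round(4))
E
```

```text
0.0056 -0.0795
0.1154 -0.0794
```

Request:
drive_tool(
  rows=[-0.04,0.8,0,0,0,0,0,-0.04,0.8,0,0,0,0,0,-0.04,0.8,0,0,0,0,0,-0.04,0.8,0,0,0,0,0,-0.04,0.8,0,0,0,0,0,-0.04,0.8,0,0,0,0,0,-0.04,0.8,0,0,0,0,0,-0.04,0.8,0,0,0,0,0],
)

```text
time_s: 18.55
position: [0.6284, 0.0069, 0.0349]
orientation: [1.017, 1.571, -0.502]
force: [0.1, -1.5, 1.5]
opening: 0.043
```

Request:
drive_tool(
  rows=[-0.04,0.8,0,0,0,0,0,-0.04,0.8,0,0,0,0,0,-0.04,0.8,0,0,0,0,0,-0.04,0.8,0,0,0,0,0,-0.04,0.8,0,0,0,0,0,-0.04,0.8,0,0,0,0,0,-0.04,0.8,0,0,0,0,0,-0.04,0.8,0,0,0,0,0],
)

```text
time_s: 19.35
position: [0.6251, 0.0709, 0.0348]
orientation: [-1.067, 1.571, -2.586]
force: [-0.2, -3.0, 1.9]
opening: 0.0426
```

```bash
python3 - <<'E'
from h import *; st()
from rig import viewer
p=viewer.capture("wrist");cv2.imwrite("pics/w15.png",p["image"][:,:,::-1])
E
```

```text
t 19.35 pos [0.6251 0.0709 0.0348] shelf 0.0616 0.0362 jaw deg 2.99 toolx [-1.e-04 -1.e-04 -1.e+00] F [-0.2 -3.   1.9] T [-0.43  0.02  0.02] op 0.0426 q [-0.07  0.66  1.29 -0.    1.19 -0.13]
```

View pics/w15.png

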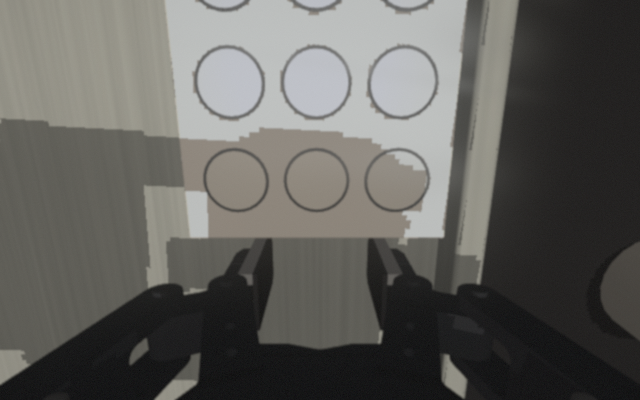

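Request:
drive_tool(
  rows=[-0.042,0.8,0,0,0,0,0,-0.042,0.8,0,0,0,0,0,-0.042,0.8,0,0,0,0,0,-0.042,0.8,0,0,0,0,0,-0.042,0.8,0,0,0,0,0,-0.042,0.8,0,0,0,0,0,-0.042,0.8,0,0,0,0,0,-0.042,0.8,0,0,0,0,0],
)

```text
time_s: 20.2
position: [0.6217, 0.135, 0.0347]
orientation: [-1.755, 1.57, 3.009]
force: [-1.2, -1.1, -0.7]
opening: 0.0428
```

Request:
drive_tool(
  rows=[-0.026,0.5,0,0,0,0,0,-0.026,0.5,0,0,0,0,0,-0.021,0.4,0,0,0,0,0,0,0,0,0,0,0,0],
)

```text
time_s: 20.6
position: [0.6211, 0.149, 0.0348]
orientation: [2.635, 1.57, 1.117]
force: [0.3, 0.3, -0.1]
opening: 0.0426
```

```bash
python3 - <<'E'
from h import *; st()
from rig import viewer
import pickle
p=viewer.capture("wrist");cv2.imwrite("pics/w16.png",p["image"][:,:,::-1])
p=viewer.capture("scene");pickle.dump(p,open("s16.pkl","wb"));cv2.imwrite("pics/s16.png",cv2.resize(p["image"][190:300,260:400,::-1],None,fx=5,fy=5,interpolation=cv2.INTER_CUBIC))
p=viewer.capture("top");pickle.dump(p,open("t16.pkl","wb"));cv2.imwrite("pics/t16.png",cv2.resize(p["image"][125:225,195:355,::-1],None,fx=5,fy=5,interpolation=cv2.INTER_CUBIC))
E
```

```text
t 20.6 pos [0.6211 0.149  0.0348] shelf 0.0618 0.1144 jaw deg 3.0 toolx [ 3.e-04  6.e-04 -1.e+00] F [ 0.3  0.3 -0.1] T [-0.02 -0.04  0.05] op 0.0426 q [ 0.05  0.68  1.26  0.    1.21 -0.  ]
```

View pics/s16.png

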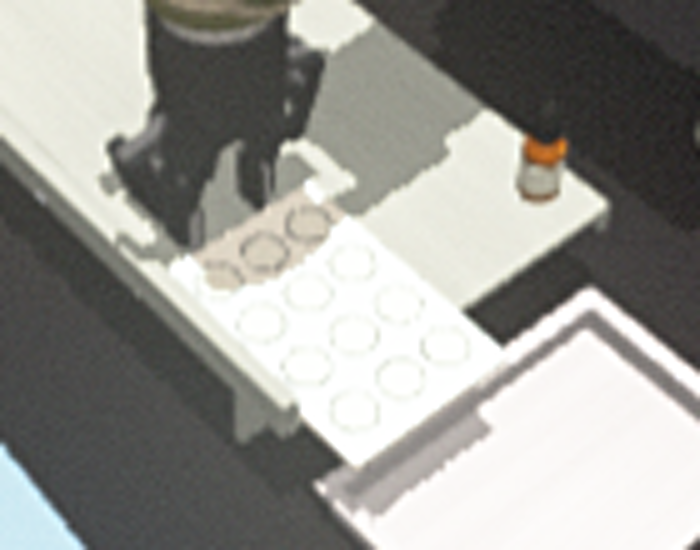

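View pics/t16.png

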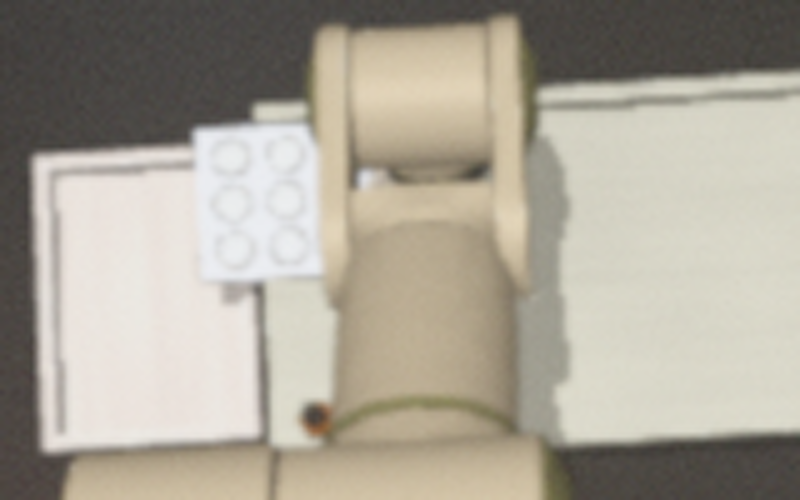

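View pics/w16.png

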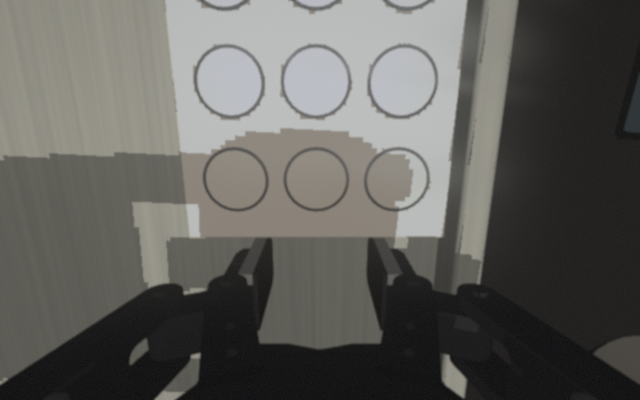

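```bash
python3 - <<'E'
from h import *; import pickle
T=pickle.load(open("t16.pkl","rb"));S=pickle.load(open("s16.pkl","rb"))
t=lambda u,v:((u+.5)/5-.5+195,(v+.5)/5-.5+125)
s=lambda u,v:((u+.5)/5-.5+260,(v+.5)/5-.5+190)
for n,p,f,a,z in[("T lead",T,t,(192,128),.077),("T lead2",T,t,(205,282),.077),("T end lip",T,t,(253,103),.09),("T end front",T,t,(270,446),.07),("T end",T,t,(261,285),.07),
 ("S lead",S,s,(502,350),.077),("S lead2",S,s,(358,468),.077),("S end",S,s,(467,309),.07),("S end f",S,s,(606,208),.07),("S lipend",S,s,(300,406),.09),("S trail",S,s,(172,262),.077),("S trail2",S,s,(318,185),.077)]:
    d=ray(p,f(*a),z)-C;print(n,(d@ex).round(4),(d@ey).round(4))
E
```

```text
T lead 0.1154 0.2946
T lead2 0.0046 0.2899
T end lip 0.1273 0.2494
T end front -0.1126 0.2505
T end 0.0014 0.2519
S lead 0.0027 0.2851
S lead2 0.113 0.2918
S end -0.0067 0.2487
S end f -0.121 0.2465
S lipend 0.1169 0.2502
S trail 0.1014 0.1218
S trail2 0.0002 0.1302
```

Overhang is about 41.5 mm against a target of 55 mm, so 13.5 mm more.

Request:
drive_tool(
  rows=[-0.021,0.4,0,0,0,0,0,-0.021,0.4,0,0,0,0,0,-0.016,0.3,0,0,0,0,0,-0.012,0.25,0,0,0,0,0,0,0,0,0,0,0,0],
)

```text
time_s: 21.25
position: [0.6204, 0.1623, 0.0348]
orientation: [2.79, 1.57, 1.272]
force: [0.3, -0.1, -0.4]
opening: 0.043
```

```bash
python3 - <<'E'
from h import *; st()
from rig import viewer
p=viewer.capture("wrist");cv2.imwrite("pics/w17.png",p["image"][:,:,::-1])
for uv in[(190,237.5),(444,237.5)]:
    d=ray(p,uv,.077)-C; print((d@ex).round(4),(d@ey).round(4))
E
```

```text
t 21.25 pos [0.6204 0.1623 0.0348] shelf 0.0617 0.1277 jaw deg 3.01 toolx [ 1.e-04  3.e-04 -1.e+00] F [ 0.3 -0.1 -0.4] T [ 0.06 -0.01  0.  ] op 0.043 q [0.07 0.68 1.25 0.   1.21 0.02]
0.0062 0.1389
0.1159 0.1389
```

View pics/w17.png

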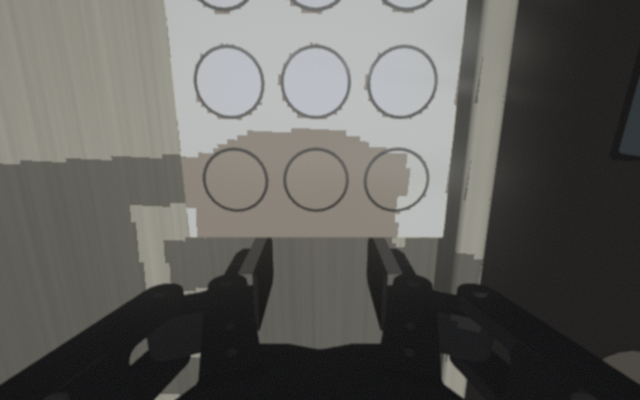

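The wrist view puts the trailing edge at y' = 0.139, which gives about 54 mm of overhang. I'll back straight off, rise and move clear to inspect.

Request:
drive_tool(
  rows=[0.04,-0.8,0,0,0,0,0,0.05,-1.2,0,0,0,0,0,0,-1,2,0,0,0,0,0,0,3,0,0,0,0,0,0,4,0,0,0,0,0,0,4,0,0,0,0,-1,-4,2,0,0,0,0,-1.5,-4,0,0,0,0,0],
)

```text
time_s: 22.1
position: [0.5974, 0.0503, 0.1881]
orientation: [1.387, 1.564, -0.131]
force: [1.3, -1.2, 0.4]
opening: 0.0431
```

Request:
drive_tool(
  rows=[-2,-4,0,0,0,0,0,-2,-4,0,0,0,0,0,-2,-4,0,0,0,0,0,-2,-4,0,0,0,0,0,-2,-4,0,0,0,0,0,-2,-4,0,0,0,0,0,-2,-4,0,0,0,0,0,-2,-4,0,0,0,0,0],
)

```text
time_s: 22.9
position: [0.4346, -0.2703, 0.185]
orientation: [0.808, 1.57, -0.711]
force: [1.2, -0.8, 0.3]
opening: 0.0428
```

```bash
python3 - <<'E'
from h import *; st()
from rig import viewer
import pickle
p=viewer.capture("scene");pickle.dump(p,open("s18.pkl","wb"));cv2.imwrite("pics/s18.png",cv2.resize(p["image"][190:300,260:400,::-1],None,fx=5,fy=5,interpolation=cv2.INTER_CUBIC)); cv2.imwrite("pics/sfull.png",p["image"][:,:,::-1])
p=viewer.capture("top");pickle.dump(p,open("t18.pkl","wb"));cv2.imwrite("pics/t18.png",cv2.resize(p["image"][125:225,195:355,::-1],None,fx=5,fy=5,interpolation=cv2.INTER_CUBIC))
E
```

```text
t 22.9 pos [ 0.4346 -0.2703  0.185 ] shelf -0.1467 -0.2944 jaw deg 2.94 toolx [ 3.e-04 -2.e-04 -1.e+00] F [ 1.2 -0.8  0.3] T [ 0.06 -0.04 -0.03] op 0.0428 q [-0.79  0.32  1.42  0.    1.4  -0.84]
```

View pics/s18.png

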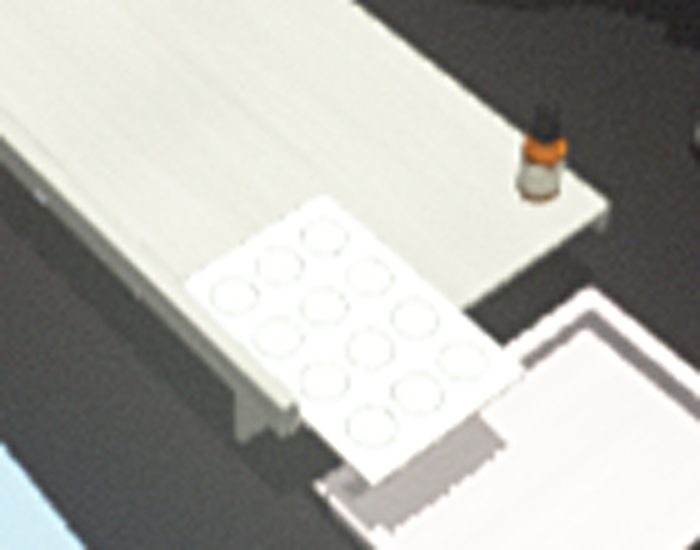

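View pics/t18.png

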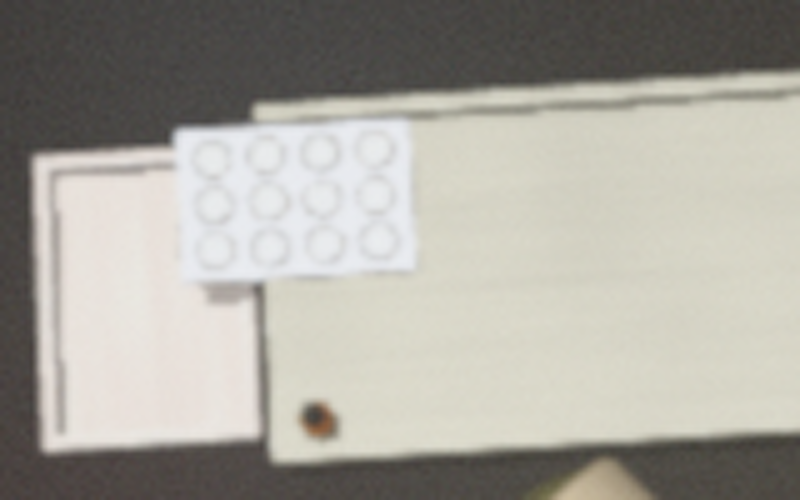

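View pics/sfull.png

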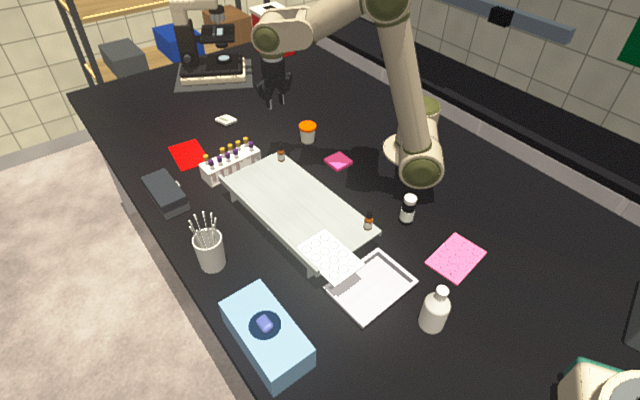

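```bash
python3 - <<'E'
from h import *; import pickle
T=pickle.load(open("t18.pkl","rb"));S=pickle.load(open("s18.pkl","rb"))
t=lambda u,v:((u+.5)/5-.5+195,(v+.5)/5-.5+125)
s=lambda u,v:((u+.5)/5-.5+260,(v+.5)/5-.5+190)
im=T["image"].astype(int)
# tile mask in top: bluish white inside
for n,p,f,q in(("T",T,t,[(174,129),(410,119),(416,269),(184,284)]),("S",S,s,[(375,486),(187,282),(320,196),(525,367)])):
    for a in q:
        d=ray(p,f(*a),.077)-C;print(n,(d@ex).round(4),(d@ey).round(4))
m=((im[:,:,2]-im[:,:,0])>4)&(im.min(2)>170); m[:, :225]=m[:, :225]
m=m.astype(np.uint8);n,l,st_,c=cv2.connectedComponentsWithStats(m[130:200,215:290]);k=1+st_[1:,4].argmax();print(st_[k])
pts=np.argwhere(l==k)[:,::-1].astype(np.float32)+[215,130]
P=np.array([ray(T,x,.077)-C for x in pts]);L=(np.c_[P@ex,P@ey]*1000).astype(np.float32)
print(cv2.minAreaRect(L),L.min(0),L.max(0))
E
```

```text
T 0.1154 0.3073
T 0.1123 0.141
T 0.0046 0.1424
T 0.0041 0.3046
S 0.1137 0.3055
S 0.1039 0.1386
S 0.005 0.1374
S 0.0013 0.3012
[ 15  19  48  32 705]
((59.29519271850586, 225.0559539794922), (161.2357635498047, 107.37854766845703), 89.88546752929688) [  5.655767 144.37923 ] [113.14499 305.58075]
```

```bash
python3 - <<'E'
from rig import sign_off
print(sign_off())
E
```

```text
the job is handed in; nothing more can be done
None
```

The white tile now lies flush along the shelf's back lip, with about 54–56 mm (a third of its length) sticking out past the shelf end over the tray. I used two spread fingertips to push it back until it stopped hard against the lip at about 12 N. I then slid it along the lip with two half-open fingertips on its short end, backed off and moved clear. It took about 23 s of the 54 s.

- **Final position:** the last pictures put the tile's centre at about 0.223–0.225 m along the shelf, turned about 0.1° from the lip. Its lip-side edge measured the same distance from the shelf centre through the slide, within 1 mm. Hand-picked corners from the scene and top views disagree by up to about 1 cm, but the tile still reads as flush.
- **Other things:** nothing else looked moved in the final scene picture, by eye. I did not measure the bottles, jar or cup, and the top view after the move was cropped to the tile end.
- **False start:** the fingertips sat 37–48 mm behind the reported TCP, much farther than the stated 13 mm. The first push therefore passed above the tile without touching it.
- **Finding the true height:** I touched the tips down on the shelf twice, at up to 31 N and 20 N.

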